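# Reset the stroke of a bench dosing pump and lock it again

### The arm

A 6-joint arm with a two-finger parallel gripper is mounted at the origin on the work surface. World frame = base frame: x ahead of the robot, y to its left, z up, the work surface at z = 0. Lengths are in m, angles in rad, forces in N, time in s.
With the tool pointing down it reaches from about 0.325 to 0.775 m from the base axis. Payload 9.3 kg.
Tool frame: the origin (TCP) lies on the centre line of the jaws, within the pads' length; the fingertips stand finger_overhang ahead of it and the grasp point (between the pads) lies 2 mm behind it (finger_overhang is the distance from the TCP to the fingertips, in m); z points along the fingers, y is the direction in which the jaws open and shut (so a half turn about z gives the same grasp; the last joint's range is limited). The gripper opens to 85 mm and grips with 20 to 120 N. Pads are 22 mm wide; open, the fingers measure 114 mm over their backs; the gripper's body (76 mm by 85 mm) begins 54 mm behind the grasp point. The pads swing forward as they close: fully open they stand 13 mm farther back than shut.
Start: joints at [0.962, 0.259, 0.021, 1.334, 0, 1.418], TCP at [0.242, 0.494, 0.248] pointing down, gripper open.
Joint ranges: [-3.04, 3.04], [-0.91, 1.82], [-1.04, 1.36], [-1.92, 1.95], [-1.52, 1.45], [-3.14, 3.14]. Speed limits (rad/s): [2.22, 2.22, 2.79, 3.14, 3.14, 3.14].

### API

Orientations are given as a unit quaternion [w, x, y, z].
In Python, from rig import get_state, snapshot, job_done, finger_overhang gives the robot as it stands.
- The arm moves only by the tool servo_tool, never from a script. Its argument "moves" is one flat list of numbers, 7 for each row, row after row: the turn, a rotation vector about the tool's x, y, z in rad, then the shift along the tool's x, y, z in m, then the closure, from -1 (fully open) to 1 (shut). In form: [wx, wy, wz, x, y, z, claw, wx, wy, wz, x, y, z, claw, ...]. A call has 1 to 10 rows; each row shifts and turns the pose as measured when the row begins, along the tool's axes as they then stand; what a row does not reach is not made up. A row lasts 1/12 s, in which the tool goes at most 41.7 mm and 7.16 degrees, less where a joint would pass 70% of its speed; a pose out of reach is approached as far as the arm can. A call is refused whole if a number of a shift passes 0.0417 or a number of a turn 0.125, either way. A call with a gripper value outside its range is refused whole. The fingers move at their own pace and stop on an object; the grip force is fixed at half the most. Time passes only in rows, so rows that do not move let the fingers close. It gives the time, the measured TCP pose, the force and the opening at its end, in the units of the state.
- get_state(): the state, without advancing time (a new reading comes with each control period).
- snapshot(name): name is "scene" or "top" or "wrist"; returns a dict with "image" (384x512x3 uint8, red, green, blue), "range_z" (384x512 float32, m along the optical axis (not along the pixel's ray), 0 where there is no reading), "fovy" (degrees; the focal length in pixels is half the picture's height over the tangent of half this angle, whatever the lens; pixels are square), "cx", "cy" (the principal point, pixels), "D" ([k1, k2, p1, p2, k3] as OpenCV has them; the pictures are not rectified), "origin" and "rotation" of the camera in the world. Camera axes: x right, y down, z forward; pixel columns grow to the right and rows downward; lengths in m; the calibration is good to about 2 mm. A picture is of the moment at which its call begins.
- job_done(): hands the job in, once; it reports no verdict.
The state is a dict: "time_s": time; "qpos": joint angles; "joint_vel": joint speeds; "joint_efforts": joint torques, N m; "eef_pos": TCP position; "tcp_rot": TCP orientation; "force": force on the tool from outside, world axes, zero at the start; "moment": the same for the moment, N m; "gripper_width": finger opening in m.
Only numpy, scipy, OpenCV 4.12 (cv2) and the standard library are available. Lean on these libraries where they do the work, as an engineer would, in place of code of your own. Each camera call takes 0.05 s, during which the arm holds its last target. There are 200 camera calls.

### The job

The dosing pump is to fill the next, larger bottles. Loosen the lock ring on top of its stroke adjuster, turn the adjuster drum underneath until its pointer stands at the middle of the brass rider on the scale, then retighten the lock ring fully, so that the drum is clamped at the new setting. Do not push the rider along the scale, and leave the bottle, beaker and jar where they stand.

Things in the scene. Friction and masses are not known exactly. Their poses are not given: they have to be found in the camera images.
- pump: Bench dosing pump, fixed. White gearbox 180 x 180 mm, top 112 mm above the table; motor to +y (250 mm out, 139 mm high); liquid end and spout pipe to -y (203 mm high, 125 to 260 mm out); amber jar with pipe, 190 mm high, round (150, -175) mm. Origin: on the table, below the upright axis shared by drum, lock ring and scale. x to the middle of the scale, z up. Clear to 80 mm from the axis.
- ring_grip (a point): On the lock ring's axis, 172 mm above the table, 10 mm below its top: height to grip. The lock ring is the dark steel knurled ring at the very top of the adjuster: 44 mm in diameter, 32 mm tall, from 150 to 182 mm above the table. The wider drum hub is right below (top at 149 mm): fingers beside the ring must stay above 149 mm.
- ring_mark (a point): Outer end of the white line on the flat top of the lock ring, 20 mm from the axis. When the ring is tight this line lies along the pump's +x, in line with the short black line on the end of the fixed stud in its middle.
- lockring (a joint): Turn of the lock ring, rad. 0 = fully tight, at a hard stop (every start); grows as it is loosened, counter-clockwise from above, to a stop at 1.6. Stays where left; takes 0.35 to 0.55 N m. The clamping of the drum fades with the turn and is gone beyond 0.5 rad: loosen by more than that (about 0.9 rad is ample). Ring and drum do not drag each other round.
- drum_grip (a point): On the drum's axis, 141 mm above the table: height to grip its hub. The drum is aluminium: knurled hub 56 mm in diameter from 120 to 149 mm above the table, right under the lock ring, on a flat skirt 112 mm in diameter whose top is at 120 mm; fingers must stay above the skirt. The lock ring's top is 41 mm above this point.
- pointer_tip (a point): Outer tip of the drum's pointer, a black line and nib on the skirt, 60 mm from the axis, 120 mm above the table. It turns with the drum.
- drum (a joint): Turn of the adjuster drum, rad, counter-clockwise from above positive (the sense that loosens the ring). At 0 the pointer points along the pump's +x. Starts between -0.8 and -0.25, stops at -1.3 and 1.3. Free, it takes about 0.15 N m and stays where left; with the lock ring tight it is clamped (about 1.5 N m).
- rider_tip (a point): Middle of the rider's inner edge, 60 mm from the axis: where the pointer tip shall stand. The rider is a small brass clip on the outer part of the white scale plate (168 mm across, black ticks every 0.1 rad): 12 mm wide along the scale, 62 to 88 mm from the axis, top 121 mm above the table (screw head 123 mm). Stiff, but a hard knock shifts it.
- rider (a joint): Angle of the rider about the same axis, same zero and sense as drum, 0.25 to 0.75 rad: the drum is at the setting when drum equals rider.
- bottle_fill_mid (a point): Bystander: amber bottle with open neck, 64 mm across, 130 mm tall, on the drip tray under the filling spout; point half-way up.
- beaker: Bystander: empty glass beaker, 70 mm across, 95 mm tall; origin under its middle.
- cream_jar: Bystander: low glass jar with aluminium lid, 68 mm across, 60 mm tall; origin under its middle.

How it is judged:
On the way, in this order (a step that is already met when the one before it is completed fails the run):
1. the lock ring is loosened by at least 0.5 rad while the drum is still at its old setting (pointer tip within 5 mm) (value of joint lockring above 0.5 rad and distance of pointer_tip from where it was at the start of the episode below 0.005 m), for 0.2 s.
2. with the ring still loose (over 0.4 rad), the drum's pointer tip stands within 6 mm of the middle of the rider (value of joint lockring above 0.4 rad and horizontal distance between pointer_tip and rider_tip below 0.006 m), for 0.3 s.
3. the lock ring is tight again (within 0.1 rad of its stop) (value of joint lockring below 0.1 rad), for 0.2 s.
At the end, for the whole second after the job is handed in: The lock ring is tight (within 0.1 rad of its stop), the drum's pointer tip is within 6 mm (half the rider's width) of the middle of the rider's inner edge, the rider is where it was (within 5 mm), drum and ring are at rest (value of joint lockring below 0.1 rad and horizontal distance between pointer_tip and rider_tip below 0.006 m and distance of rider_tip from where it was at the start of the episode below 0.005 m and velocity of joint drum between -0.05 and 0.05 rad/s and velocity of joint lockring between -0.05 and 0.05 rad/s); the robot touches nothing.
It fails at once if the rider is pushed along the scale by more than 5 mm (distance of rider_tip from where it was at the start of the episode above 0.005 m).
It fails at once if the bottle, the beaker or the jar is shifted or knocked over (more than 30 mm) (distance of any of bottle_fill_mid, beaker, cream_jar from where it was at the start of the episode above 0.03 m).
It also fails if it takes over 67 s, if anything falls off the work surface, if the arm or the gripper's body presses on something with over 40 N, if the wrist force passes 120 N, or if a joint passes its speed limit or range.

## Working session

There is one attempt and no reset: what is moved stays moved. The work goes in short steps, Python scripts to look and compute and a tool call to move; the robot and the scene stay as the last step left them, time stands still between calls to the robot, and variables do not carry over. Pictures are saved under pics/ and viewed, about 8 in all and at most 12, crops included, and the job is handed in when it is done.

Besides the shell and the picture viewer there is one more tool, called after "Emit:" by a JSON object that holds its "method" and its "body". servo_tool: Moves the arm, as the interface text tells. Its arguments: {"type":"object","properties":{"moves":{"type":"array","items":{"type":"number"}}},"required":["moves"]}

```bash
ls; mkdir -p pics
cat > h.py <<'E'
import numpy as np, cv2
from rig import *
def cam(s):
    f=s["image"].shape[0]/2/np.tan(np.radians(s["fovy"])/2)
    return np.array([[f,0,s["cx"]],[0,f,s["cy"]],[0,0,1]]),np.array(s["D"],float)
def ray(s,uv,z):
    K,D=cam(s); p=cv2.undistortPoints(np.array(uv,float).reshape(-1,1,2),K,D).reshape(-1,2)
    d=np.c_[p,np.ones(len(p))]@np.array(s["rotation"]).T; o=np.array(s["origin"])
    return o+d*((z-o[2])/d[:,2])[:,None]
def proj(s,P):
    K,D=cam(s); R=np.array(s["rotation"]).T
    return cv2.projectPoints(np.array(P,float).reshape(-1,1,3),cv2.Rodrigues(R)[0],-R@np.array(s["origin"]),K,D)[0].reshape(-1,2)
def save(n,im,k=1):
    cv2.imwrite("pics/"+n+".png",cv2.resize(im,None,fx=k,fy=k,interpolation=cv2.INTER_CUBIC)[:,:,::-1])
E
python3 - <<'E'
from h import *
import pickle
d={n:snapshot(n) for n in("scene","top","wrist")}
pickle.dump(d,open("s0.pkl","wb"))
st=get_state(); print(st, finger_overhang if not callable(finger_overhang) else finger_overhang())
for n in d: print(n,d[n]["origin"],d[n]["fovy"],np.round(d[n]["rotation"],2).tolist(),d[n]["D"])
save("top0",d["top"]["image"],1.5)
save("wr0",np.hstack([d["wrist"]["image"],d["scene"]["image"]]),.78)
E
```

```text
pics
{'time_s': 0.15, 'qpos': array([ 9.62349663e-01,  2.59058627e-01,  2.09535109e-02,  1.33370257e+00,
       -2.72763159e-05,  1.41821901e+00]), 'joint_vel': array([ 0.00209799, -0.00347911,  0.00406708, -0.000917  , -0.00095592,
        0.0009626 ]), 'joint_efforts': array([ 3.49030677e-03, -5.55969143e+01,  3.44662285e+01,  1.13573112e-02,
       -1.43601728e-04, -3.81518578e-05]), 'eef_pos': array([0.24202289, 0.49367442, 0.2478142 ]), 'tcp_rot': array([-1.75145509e-04,  2.25966062e-01,  9.74135043e-01, -4.74577985e-04]), 'force': array([0.17867617, 0.24306462, 0.19134151]), 'moment': array([0.05013442, 0.0351684 , 0.01645987]), 'gripper_width': 0.08531931927162058} 0.017
scene [1.11177655 0.49275225 1.0446764 ] 53.16726681729372 [-0.12, 0.39, 0.87, -0.26] [-0.00043511  0.          0.          0.          0.        ]
top [0.55356503 0.0558017  1.07579766] 50.648690192491934 [0.03, -0.7, 0.71, -0.03] [-0.11976833  0.          0.          0.          0.        ]
wrist [0.168562   0.53070916 0.37242911] 59.308434368936716 [0.14, 0.84, 0.52, 0.08] [-0.08441944  0.          0.          0.          0.        ]
```

```bash
sed -i 's/^from rig import \*/from rig import *\nfrom scipy.spatial.transform import Rotation as Ro\ndef rot(s): return Ro.from_quat(np.roll(s["rotation"],-1)).as_matrix()/; s/np.array(s\["rotation"\]).T; o=/rot(s).T; o=/; s/R=np.array(s\["rotation"\]).T/R=rot(s).T/' h.py; cat h.py | head -16
```

```text
import numpy as np, cv2
from rig import *
from scipy.spatial.transform import Rotation as Ro
def rot(s): return Ro.from_quat(np.roll(s["rotation"],-1)).as_matrix()
def cam(s):
    f=s["image"].shape[0]/2/np.tan(np.radians(s["fovy"])/2)
    return np.array([[f,0,s["cx"]],[0,f,s["cy"]],[0,0,1]]),np.array(s["D"],float)
def ray(s,uv,z):
    K,D=cam(s); p=cv2.undistortPoints(np.array(uv,float).reshape(-1,1,2),K,D).reshape(-1,2)
    d=np.c_[p,np.ones(len(p))]@rot(s).T; o=np.array(s["origin"])
    return o+d*((z-o[2])/d[:,2])[:,None]
def proj(s,P):
    K,D=cam(s); R=rot(s).T
    return cv2.projectPoints(np.array(P,float).reshape(-1,1,3),cv2.Rodrigues(R)[0],-R@np.array(s["origin"]),K,D)[0].reshape(-1,2)
def save(n,im,k=1):
    cv2.imwrite("pics/"+n+".png",cv2.resize(im,None,fx=k,fy=k,interpolation=cv2.INTER_CUBIC)[:,:,::-1])
```

View pics/top0.png

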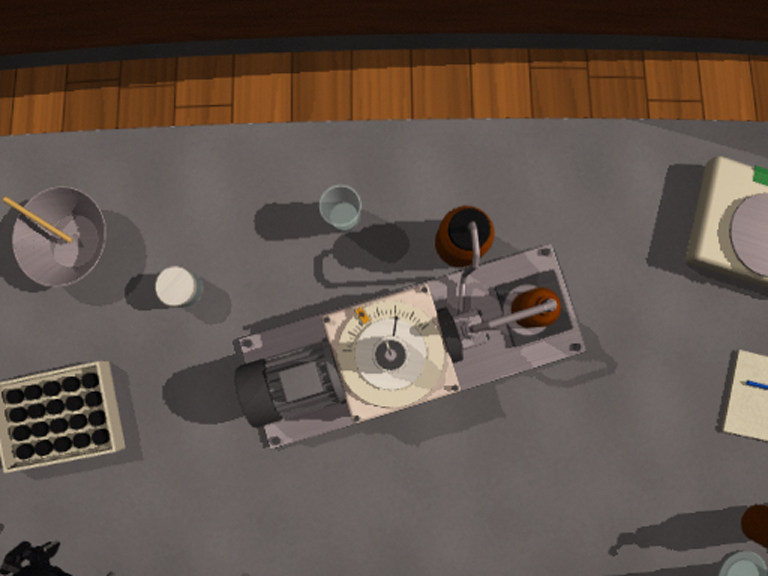

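View pics/wr0.png

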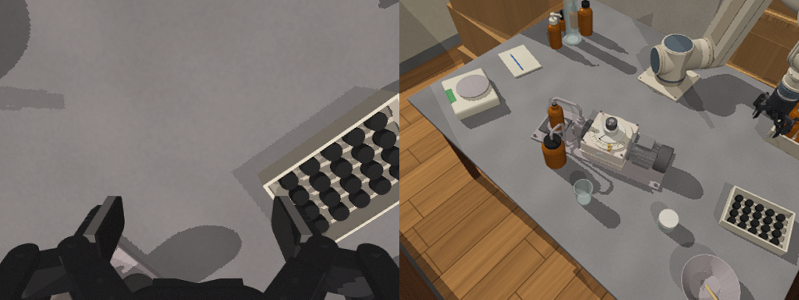

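Run:
```python
from h import *
import pickle
d=pickle.load(open("s0.pkl","rb")); s=d["top"]
save("crop",s["image"][190:290,205:325],6)
```

```text
(no output)
```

View pics/crop.png

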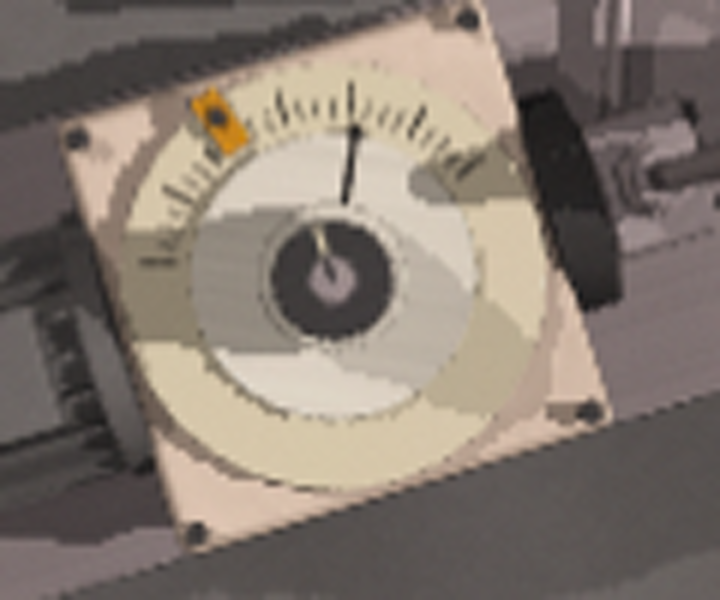

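Run:
```python
from h import *
import pickle
d=pickle.load(open("s0.pkl","rb")); s=d["top"]; im=s["image"]
px=lambda L:(np.array(L,float)+.5)/6-.5+[205,190]
B=ray(s,px([(468,18),(78,138),(197,533),(592,411)]),.113)[:,:2]
c=B.mean(0); print("bolts c",c)
fx=(B[0]+B[1]-B[2]-B[3]); fy=(B[1]+B[2]-B[0]-B[3])
yaw=np.arctan2(*fx[::-1]); print("yaw",yaw, np.arctan2(*fy[::-1])-np.pi/2)
ring=ray(s,px([(332,279)]),.182)[0,:2]; print("ring",ring)
sk=ray(s,px([(332,274)]),.12)[0,:2];print("skirt",sk)
# scale-plate circle: brass rider mask
hsv=cv2.cvtColor(im,cv2.COLOR_RGB2HSV); m=cv2.inRange(hsv,(10,150,120),(28,255,255)); m2=np.zeros_like(m); m2[190:230,230:260]=m[190:230,230:260]
v,u=np.nonzero(m2); r=ray(s,np.c_[u,v],.121)[:,:2]
ax=(ring+c)/2
for a in(ring,c,sk):
  R=r.mean(0)-a; P=ray(s,px([(356,130)]),.12)[0,:2]-a; P2=ray(s,px([(344,204)]),.12)[0,:2]-a
  print(len(u),"rider",np.arctan2(R[1],R[0])-yaw,np.hypot(*R),"ptr",np.arctan2(P[1],P[0])-yaw,np.hypot(*P),np.hypot(*P2))
# cross check depth of ring
z=s["range_z"]; print("depth ring top", s["origin"][2]-z[235:237,258:262])
for n,uv in(("beaker",(340,208)),("jar",(176,288)),("bottle",(468,236))): print(n,ray(s,[np.array(uv)/1.5],.06)[0])
```

```text
bolts c [0.530985   0.05693566]
yaw 0.2833850029803411 0.28190460009357676
ring [0.53093578 0.05749525]
skirt [0.53131356 0.05758041]
44 rider 0.3374304008270703 0.0739788786700482 ptr -0.46314128524513865 0.057426671306075046 0.02807037436509853
44 rider 0.3439449499037379 0.07426593126475368 ptr -0.4536829191357956 0.057280756342265024 0.02792621522559936
44 rider 0.3394744007918543 0.07362220410284033 ptr -0.4657929924707385 0.05707040331341911 0.027714583408023827
depth ring top [[0.18847368 0.18961893 0.19262407 1.07579766]
 [0.19237916 0.19052301 0.18836961 0.19165568]]
beaker [0.77594339 0.13838116 0.06      ]
jar [0.64407696 0.42023484 0.06      ]
bottle [ 0.72404464 -0.07770927  0.06      ]
```

Emit:
{"method": "servo_tool", "body": {"moves": [0,0,0,-0.034,-0.02,-0.004,-1,0,0,0,-0.034,-0.02,-0.004,-1,0,0,0,-0.034,-0.02,-0.004,-1,0,0,0,-0.034,-0.02,-0.004,-1,0,0,0,-0.034,-0.02,-0.004,-1,0,0,0,-0.034,-0.02,-0.004,-1,0,0,0,-0.034,-0.02,-0.004,-1,0,0,0,-0.034,-0.02,-0.004,-1,0,0,0,-0.034,-0.02,-0.004,-1,0,0,0,-0.034,-0.02,-0.004,-1]}}

```text
time_s: 0.98
eef_pos: [0.4632, 0.1567, 0.2859]
tcp_rot: [-0.002, 0.219, 0.976, -0.002]
force: [1.1, 0.5, 0.0]
gripper_width: 0.0854
```

Emit:
{"method": "servo_tool", "body": {"moves": [0,0,0.12,0,0,0,-1,0,0,0.12,0,0,0,-1,0,0,0.12,0,0,0,-1,0,0,0.12,0,0,0,-1,0,0,0.12,0,0,0,-1,0,0,0.12,0,0,0,-1,0,0,0.12,0,0,0,-1,0,0,0.12,0,0,0,-1,0,0,0.12,0,0,0,-1,0,0,0.12,0,0,0,-1]}}

```text
time_s: 1.82
eef_pos: [0.4682, 0.1465, 0.2835]
tcp_rot: [-0.001, 0.747, 0.665, -0.005]
force: [-0.2, 1.1, -0.7]
gripper_width: 0.0855
```

```bash
cat >> h.py <<'E'
AX=np.array([.531,.0573]); YAW=.283
def go(z,yaw,xy=None):
    "print shift (tool axes) to put TCP at xy,z and turn about tool z to reach tool-x yaw"
    st=get_state(); R=Ro.from_quat(np.roll(st["tcp_rot"],-1)).as_matrix()
    t=np.r_[AX if xy is None else xy,z]; y=np.arctan2(R[1,0],R[0,0])
    print("t %.2f pos"%st["time_s"],np.round(st["eef_pos"],4),"yaw %.3f"%y,"tilt",np.round(R[:2,2],4),"w %.4f"%st["gripper_width"],"F",np.round(st["force"],1),"M",np.round(st["moment"],2),"j6 %.2f"%st["qpos"][5])
    print("shift tool",np.round(R.T@(t-st["eef_pos"]),4),"wz %.3f"%(-(yaw-y+np.pi)%(2*np.pi)-np.pi if 0 else -((yaw-y+np.pi)%(2*np.pi)-np.pi)))
E
python3 -c "
from h import *
go(.27,.75)"
```

```text
t 1.82 pos [0.4682 0.1465 0.2835] yaw 1.456 tilt [-0.0092 -0.0052] w 0.0855 F [-0.2  1.1 -0.7] M [ 0.05  0.   -0.01] j6 1.82
shift tool [-0.0813  0.0727  0.0134] wz 0.706
```

Emit:
{"method": "servo_tool", "body": {"moves": [0,0,0.117,0,0,0,-1,0,0,0.117,0,0,0,-1,0,0,0.117,0,0,0,-1,0,0,0.117,0,0,0,-1,0,0,0.117,0,0,0,-1,0,0,0.117,0,0,0,-1,0,0,0,-0.004,0.027,0,-1,0,0,0,-0.004,0.027,0,-1,0,0,0,-0.004,0.027,0,-1,0,0,0,-0.004,0.027,0,-1]}}

```text
time_s: 2.65
eef_pos: [0.5247, 0.055, 0.2821]
tcp_rot: [-0.0, 0.937, 0.349, -0.007]
force: [0.9, 0.3, 0.3]
gripper_width: 0.0854
```

```bash
cat >> h.py <<'E'
def tilt():
    R=Ro.from_quat(np.roll(get_state()["tcp_rot"],-1)).as_matrix()
    print("untilt wx,wy",np.round(np.cross([0,0,1],R.T@[0,0,-1])[:2],4))
E
python3 -c "
from h import *
go(.27,.75);tilt()
s=snapshot('wrist'); save('w1',s['image'],1.5)
import pickle; pickle.dump(s,open('w1.pkl','wb'))
print(proj(s,np.r_[AX,.182]),s['origin'])
z=s['range_z']"
```

```text
t 2.65 pos [0.5247 0.055  0.2821] yaw 0.713 tilt [-0.0133 -0.0044] w 0.0854 F [0.9 0.3 0.3] M [ 0.07 -0.06 -0.05] j6 2.38
shift tool [0.0064 0.0024 0.012 ] wz -0.037
untilt wx,wy [-0.0054  0.013 ]
[[257.95677957 185.93559606]] [0.58905226 0.11009425 0.40567415]
```

View pics/w1.png

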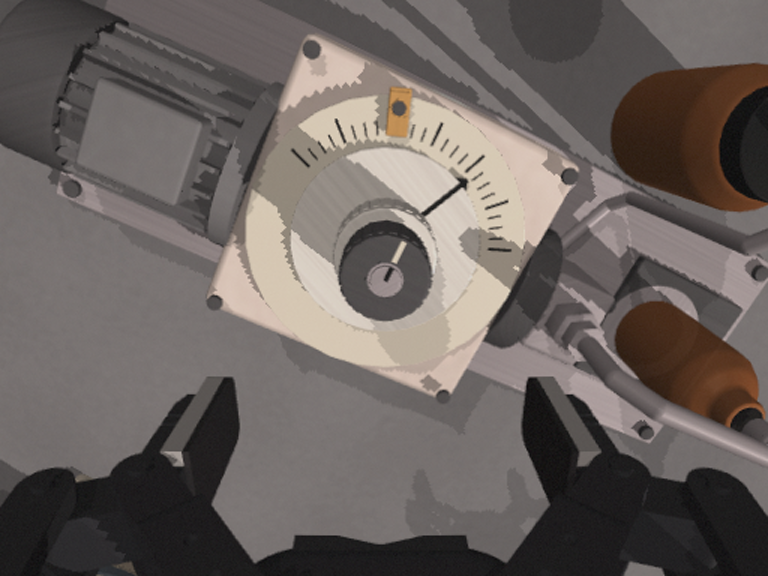

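Run:
```python
from h import *
import pickle
s=pickle.load(open('w1.pkl','rb')); px=lambda L:(np.array(L,float)+.5)/1.5-.5
B=ray(s,px([(312,48),(214,301),(443,397),(569,176)]),.113)[:,:2]; print("bolts c",B.mean(0))
# order: pump corner +x+y, -x+y, -x-y, +x-y
fx=B[0]+B[3]-B[1]-B[2]; yaw=np.arctan2(fx[1],fx[0]); print("yaw",yaw,np.linalg.norm(B-np.roll(B,1,0),axis=1))
c=ray(s,px([(386,276)]),.182)[0,:2]; print("ring",c)
hsv=cv2.cvtColor(s["image"],cv2.COLOR_RGB2HSV); m=cv2.inRange(hsv,(10,120,90),(28,255,255)); m[:, :245]=0;m[:,290:]=0;m[100:]=0
v,u=np.nonzero(m);r=ray(s,np.c_[u,v],.121)[:,:2].mean(0)
P=ray(s,px([(466,182)]),.12)[0,:2]; I=ray(s,px([(397.5,137)]),.121)[0,:2]; L=ray(s,px([(421,216)]),.12)[0,:2]
W=ray(s,px([(405,243)]),.182)[0,:2]
for a in(c,AX,B.mean(0)):
  f=lambda q:(round(np.arctan2(*(q-a)[::-1])-yaw,3),round(np.hypot(*(q-a)),4))
  print("rider",f(r),f(I),"ptr",f(P),f(L),"mark",f(W))
print(np.arctan2(*(P-L)[::-1])-yaw)
```

```text
bolts c [0.53026462 0.05808547]
yaw 0.2797849824044095 [0.16117897 0.16146105 0.16228438 0.16195885]
ring [0.53181659 0.05874426]
rider (np.float64(0.341), np.float64(0.0728)) (np.float64(0.324), np.float64(0.0597)) ptr (np.float64(-0.485), np.float64(0.0571)) (np.float64(-0.5), np.float64(0.0254)) mark (np.float64(-0.064), np.float64(0.0182))
rider (np.float64(0.351), np.float64(0.0743)) (np.float64(0.335), np.float64(0.0612)) ptr (np.float64(-0.457), np.float64(0.0576)) (np.float64(-0.439), np.float64(0.0259)) mark (np.float64(0.0), np.float64(0.0193))
rider (np.float64(0.336), np.float64(0.0744)) (np.float64(0.318), np.float64(0.0613)) ptr (np.float64(-0.468), np.float64(0.0585)) (np.float64(-0.464), np.float64(0.0268)) mark (np.float64(-0.048), np.float64(0.0198))
-0.47247340238075597
```

Emit:
{"method": "servo_tool", "body": {"moves": [-0.0054,0.013,0,0.0066,0.002,0.01,-1,0,0,0,0,0,0.02,-1,0,0,0,0,0,0.02,-1]}}

```text
time_s: 2.95
eef_pos: [0.5368, 0.0509, 0.2322]
tcp_rot: [0.002, 0.938, 0.345, 0.003]
force: [-0.2, -0.2, 0.1]
gripper_width: 0.0853
```

```bash
sed -i 's/.0573\]/.0578]/' h.py; python3 -c "
from h import *
go(.173,.713);tilt()"
```

```text
t 2.95 pos [0.5368 0.0509 0.2322] yaw 0.706 tilt [ 0.0062 -0.0021] w 0.0853 F [-0.2 -0.2  0.1] M [ 0.03  0.04 -0.02] j6 2.38
shift tool [-0.0002 -0.0093  0.0592] wz -0.007
untilt wx,wy [ 0.0056 -0.0034]
```

Emit:
{"method": "servo_tool", "body": {"moves": [0.0056,-0.0034,0,0,-0.009,0.01,-1,0,0,0,0,0,0.01,-1,0,0,0,0,0,0,-1]}}

```text
time_s: 3.2
eef_pos: [0.5292, 0.0574, 0.2065]
tcp_rot: [-0.001, 0.939, 0.345, -0.003]
force: [0.3, 0.3, 0.6]
gripper_width: 0.0856
```

```bash
python3 -c "
from h import *
go(.173,.713);tilt()"
```

```text
t 3.20 pos [0.5292 0.0574 0.2065] yaw 0.704 tilt [-0.0074  0.0004] w 0.0856 F [0.3 0.3 0.6] M [ 0.04 -0.01  0.03] j6 2.39
shift tool [0.0018 0.0011 0.0335] wz -0.009
untilt wx,wy [-0.0051  0.0054]
```

Emit:
{"method": "servo_tool", "body": {"moves": [-0.004,0.004,0,0.0015,0.001,0.008,-1,0,0,0,0,0,0.008,-1,0,0,0,0,0,0.008,-1,0,0,0,0,0,0.006,-1,0,0,0,0,0,0,-1,0,0,0,0,0,0,-1]}}

```text
time_s: 3.7
eef_pos: [0.531, 0.0576, 0.1755]
tcp_rot: [-0.0, 0.939, 0.345, -0.001]
force: [-0.3, -1.0, 1.3]
gripper_width: 0.0851
```

```bash
python3 -c "
from h import *
go(.173,.713);tilt()"
```

```text
t 3.70 pos [0.531  0.0576 0.1755] yaw 0.704 tilt [-0.0021 -0.0001] w 0.0851 F [-0.3 -1.   1.3] M [-0.04 -0.    0.04] j6 2.39
shift tool [ 0.0001 -0.0001  0.0025] wz -0.009
untilt wx,wy [-0.0012  0.0016]
```

Emit:
{"method": "servo_tool", "body": {"moves": [0,0,0,0,0,0.0025,-1,0,0,0,0,0,0,1,0,0,0,0,0,0,1,0,0,0,0,0,0,1,0,0,0,0,0,0,1,0,0,0,0,0,0,1,0,0,0,0,0,0,1,0,0,0,0,0,0,1,0,0,0,0,0,0,1]}}

```text
time_s: 4.45
eef_pos: [0.531, 0.0582, 0.1746]
tcp_rot: [-0.001, 0.939, 0.345, -0.0]
force: [-0.6, -1.2, -0.2]
gripper_width: 0.0422
```

```bash
python3 -c "
from h import *
go(.173,.713);tilt()"
```

```text
t 4.45 pos [0.531  0.0582 0.1746] yaw 0.704 tilt [-0.0008  0.0013] w 0.0422 F [-0.6 -1.2 -0.2] M [ 0.04  0.13 -0.01] j6 2.39
shift tool [-0.0002  0.0003  0.0016] wz -0.009
untilt wx,wy [-0.0015 -0.0002]
```

Emit:
{"method": "servo_tool", "body": {"moves": [0,0,-0.06,0,0,0,1,0,0,-0.09,0,0,0,1,0,0,-0.1,0,0,0,1,0,0,-0.1,0,0,0,1,0,0,-0.1,0,0,0,1,0,0,-0.1,0,0,0,1,0,0,-0.1,0,0,0,1,0,0,-0.1,0,0,0,1,0,0,-0.1,0,0,0,1,0,0,0,0,0,0,1]}}

```text
time_s: 5.28
eef_pos: [0.5297, 0.0588, 0.1746]
tcp_rot: [-0.002, 0.7, 0.714, -0.0]
force: [0.5, 1.1, -1.6]
gripper_width: 0.0425
```

```bash
python3 -c "
from h import *
go(.173,.713);tilt()
s=snapshot('wrist'); save('w2',s['image'],1.5)"
```

```text
t 5.28 pos [0.5297 0.0588 0.1746] yaw 1.591 tilt [-0.0033  0.003 ] w 0.0425 F [ 0.5  1.1 -1.6] M [-0.   -0.09  0.41] j6 1.50
shift tool [-0.001   0.0013  0.0016] wz 0.878
untilt wx,wy [-0.0032 -0.003 ]
```

View pics/w2.png

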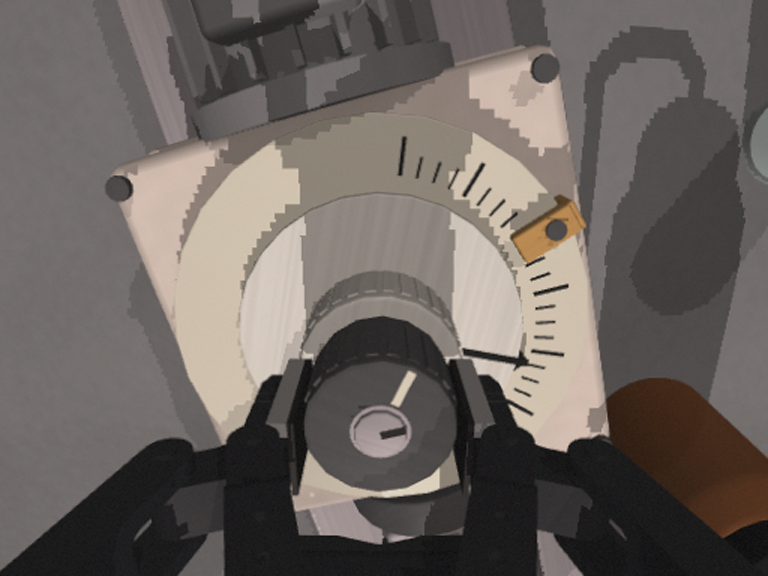

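Emit:
{"method": "servo_tool", "body": {"moves": [0,0,0,0,0,0,-1,0,0,0,0,0,0,-1,0,0,0,0,0,0,-1,0,0,0,0,0,0,-1,0,0,0,0,0,0,-1,0,0,0,0,0,0,-1,0,0,0,0,0,0,-1]}}

```text
time_s: 5.92
eef_pos: [0.5302, 0.0586, 0.175]
tcp_rot: [-0.002, 0.706, 0.708, 0.0]
force: [1.2, -0.4, -0.5]
gripper_width: 0.0855
```

Emit:
{"method": "servo_tool", "body": {"moves": [0,0,0.09,0,0,0,-1,0,0,0.1,0,0,0,-1,0,0,0.1,0,0,0,-1,0,0,0.1,0,0,0,-1,0,0,0.1,0,0,0,-1,0,0,0.1,0,0,0,-1,0,0,0.1,0,0,0,-1,0,0,0.08,0,0,0,-1,0,0,0.05,0,0,0,-1,0,0,0,0,0,0,-1]}}

```text
time_s: 6.75
eef_pos: [0.5304, 0.0586, 0.1753]
tcp_rot: [-0.001, 0.938, 0.348, -0.0]
force: [-1.4, 0.2, 0.1]
gripper_width: 0.085
```

```bash
python3 -c "
from h import *
go(.143,.713);tilt()"
```

```text
t 6.75 pos [0.5304 0.0586 0.1753] yaw 0.711 tilt [-0.0013  0.0026] w 0.0850 F [-1.4  0.2  0.1] M [ 0.01  0.   -0.01] j6 2.38
shift tool [-0.0001  0.0011  0.0323] wz -0.002
untilt wx,wy [-0.0029 -0.0007]
```

Emit:
{"method": "servo_tool", "body": {"moves": [-0.002,0,0,0,0.001,0.008,-1,0,0,0,0,0,0.008,-1,0,0,0,0,0,0.008,-1,0,0,0,0,0,0.006,-1,0,0,0,0,0,0,-1,0,0,0,0,0,0,-1]}}

```text
time_s: 7.25
eef_pos: [0.5306, 0.0578, 0.1411]
tcp_rot: [-0.001, 0.936, 0.351, -0.0]
force: [0.9, 0.8, 0.0]
gripper_width: 0.0856
```

```bash
python3 -c "
from h import *
go(.143,.713);tilt()"
```

```text
t 7.25 pos [0.5306 0.0578 0.1411] yaw 0.717 tilt [-0.0012  0.001 ] w 0.0856 F [0.9 0.8 0. ] M [-0.06 -0.   -0.05] j6 2.37
shift tool [ 0.0003  0.0003 -0.0019] wz 0.004
untilt wx,wy [-0.0016  0.0003]
```

Emit:
{"method": "servo_tool", "body": {"moves": [0,0,0,0,0,-0.0015,-1,0,0,0,0,0,0,1,0,0,0,0,0,0,1,0,0,0,0,0,0,1,0,0,0,0,0,0,1,0,0,0,0,0,0,1,0,0,0,0,0,0,1,0,0,0,0,0,0,1]}}

```text
time_s: 7.92
eef_pos: [0.5306, 0.0579, 0.1435]
tcp_rot: [-0.001, 0.936, 0.351, -0.0]
force: [0.7, 0.2, -0.6]
gripper_width: 0.054
```

```bash
python3 -c "
from h import *
go(.143,1.52);tilt()"
```

```text
t 7.92 pos [0.5306 0.0579 0.1435] yaw 0.718 tilt [-0.001   0.0014] w 0.0540 F [ 0.7  0.2 -0.6] M [ 0.05  0.14 -0.03] j6 2.37
shift tool [0.0002 0.0004 0.0005] wz -0.802
untilt wx,wy [-0.0017 -0.0002]
```

Emit:
{"method": "servo_tool", "body": {"moves": [0,0,-0.06,0,0,0,1,0,0,-0.1,0,0,0,1,0,0,-0.1,0,0,0,1,0,0,-0.1,0,0,0,1,0,0,-0.1,0,0,0,1,0,0,-0.1,0,0,0,1,0,0,-0.08,0,0,0,1,0,0,-0.06,0,0,0,1,0,0,-0.04,0,0,0,1,0,0,0,0,0,0,1]}}

```text
time_s: 8.75
eef_pos: [0.5298, 0.0583, 0.1435]
tcp_rot: [-0.002, 0.734, 0.679, -0.0]
force: [-0.5, 0.3, -1.8]
gripper_width: 0.0541
```

```bash
python3 -c "
from h import *
go(.143,1.52);tilt()
s=snapshot('wrist'); save('w3',s['image'],1.5)
import pickle; pickle.dump(s,open('w3.pkl','wb'))"
```

```text
t 8.75 pos [0.5298 0.0583 0.1435] yaw 1.494 tilt [-0.0024  0.0022] w 0.0541 F [-0.5  0.3 -1.8] M [-0.04  0.03  0.13] j6 1.60
shift tool [-0.0004  0.0012  0.0005] wz -0.026
untilt wx,wy [-0.0026 -0.002 ]
```

View pics/w3.png

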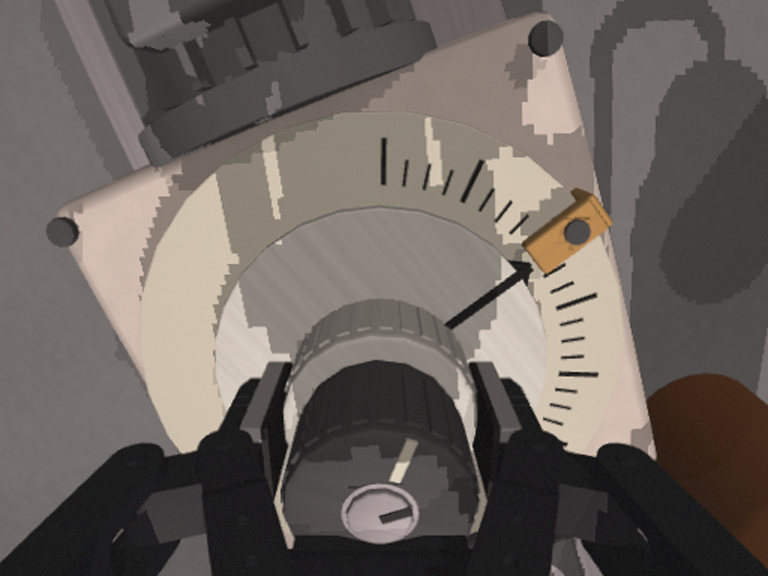

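Run:
```python
from h import *
import pickle
s=pickle.load(open('w3.pkl','rb')); px=lambda L:(np.array(L,float)+.5)/1.5-.5
P=ray(s,px([(531,265),(449,326)]),.12)[:,:2]; I=ray(s,px([(524,242),(547,275)]),.121)[:,:2]; S=ray(s,px([(577,231)]),.123)[:,:2]
a=lambda q:np.round([np.r_[np.arctan2(*(x-AX)[::-1])-YAW,np.hypot(*(x-AX))] for x in q],3).tolist()
print(a(P),a(I),a([I.mean(0)]),a(S)); 
d=P[0]-P[1]; e=S[0]-I.mean(0); print("line dirs",np.arctan2(*d[::-1])-YAW,np.arctan2(*e[::-1])-YAW, "I width",np.hypot(*(I[0]-I[1])))
```

```text
[[0.339, 0.059], [0.345, 0.028]] [[0.464, 0.062], [0.25, 0.062]] [[0.358, 0.062]] [[0.353, 0.076]]
line dirs 0.33291938663667514 0.3315181263258337 I width 0.01325072769104036
```

Emit:
{"method": "servo_tool", "body": {"moves": [0,0,0,0,0,0,-1,0,0,0,0,0,0,-1,0,0,0,0,0,0,-1,0,0,0,0,0,0,-1,0,0,0,0,0,0,-1,0,0,0,0,0,-0.008,-1,0,0,0,0,0,-0.008,-1,0,0,0,0,0,-0.008,-1,0,0,0,0,0,-0.004,-1,0,0,0,0,0,0,-1]}}

```text
time_s: 9.63
eef_pos: [0.5307, 0.0582, 0.176]
tcp_rot: [-0.001, 0.737, 0.676, 0.001]
force: [-0.2, 0.8, 0.2]
gripper_width: 0.0858
```

```bash
python3 -c "
from h import *
go(.174,1.52);tilt()"
```

```text
t 9.63 pos [0.5307 0.0582 0.176 ] yaw 1.486 tilt [0.0003 0.002 ] w 0.0858 F [-0.2  0.8  0.2] M [ 0.03 -0.04  0.03] j6 1.61
shift tool [-0.0003  0.0003  0.002 ] wz -0.034
untilt wx,wy [ 0.0001 -0.002 ]
```

Emit:
{"method": "servo_tool", "body": {"moves": [0,0,-0.05,0,0,0.002,-1,0,0,-0.05,0,0,0,-1,0,0,0,0,0,0,1,0,0,0,0,0,0,1,0,0,0,0,0,0,1,0,0,0,0,0,0,1,0,0,0,0,0,0,1,0,0,0,0,0,0,1,0,0,0,0,0,0,1,0,0,0,0,0,0,1]}}

```text
time_s: 10.47
eef_pos: [0.5297, 0.0581, 0.176]
tcp_rot: [-0.0, 0.703, 0.712, 0.001]
force: [0.1, -0.1, 1.4]
gripper_width: 0.0423
```

Emit:
{"method": "servo_tool", "body": {"moves": [0,0,0.06,0,0,0,1,0,0,0.1,0,0,0,1,0,0,0.1,0,0,0,1,0,0,0.1,0,0,0,1,0,0,0.1,0,0,0,1,0,0,0.1,0,0,0,1,0,0,0.1,0,0,0,1,0,0,0.06,0,0,0,1,0,0,0.05,0,0,0,1,0,0,0,0,0,0,1]}}

```text
time_s: 11.3
eef_pos: [0.5304, 0.0578, 0.176]
tcp_rot: [0.0, 0.926, 0.378, 0.001]
force: [-0.5, -0.3, 1.1]
gripper_width: 0.042
```

```bash
python3 -c "
from h import *
go(.174,.704);tilt()"
```

```text
t 11.30 pos [0.5304 0.0578 0.176 ] yaw 0.776 tilt [0.0012 0.0003] w 0.0420 F [-0.5 -0.3  1.1] M [-0.01  0.13  0.03] j6 2.32
shift tool [0.0004 0.0004 0.002 ] wz 0.072
untilt wx,wy [ 0.0006 -0.001 ]
```

Emit:
{"method": "servo_tool", "body": {"moves": [0,0,0.03,0,0,0,1,0,0,0.03,0,0,0,1,0,0,0.03,0,0,0,1,0,0,0.02,0,0,0,1]}}

```text
time_s: 11.63
eef_pos: [0.5312, 0.0582, 0.176]
tcp_rot: [-0.0, 0.944, 0.329, 0.001]
force: [1.5, 2.3, -4.7]
gripper_width: 0.0419
```

```bash
python3 -c "
from h import *
go(.174,.704);tilt()"
```

```text
t 11.63 pos [0.5312 0.0582 0.176 ] yaw 0.671 tilt [0.0025 0.0012] w 0.0419 F [ 1.5  2.3 -4.7] M [ 0.4 -0.2  0. ] j6 2.42
shift tool [-0.0004  0.0002  0.002 ] wz -0.033
untilt wx,wy [ 0.0006 -0.0027]
```

Emit:
{"method": "servo_tool", "body": {"moves": [0,0,0.03,0,0,0,1,0,0,0.02,0,0,0,1]}}

```text
time_s: 11.8
eef_pos: [0.5318, 0.0586, 0.176]
tcp_rot: [-0.0, 0.952, 0.306, 0.002]
force: [2.6, 0.8, -0.7]
gripper_width: 0.042
```

```bash
python3 -c "
from h import *
go(.174,.704);tilt()
s=snapshot('wrist'); save('w4',s['image'],1.5)"
```

```text
t 11.80 pos [0.5318 0.0586 0.176 ] yaw 0.622 tilt [0.0037 0.0019] w 0.0420 F [ 2.6  0.8 -0.7] M [ 0.36 -0.73  0.63] j6 2.47
shift tool [-0.0012  0.0002  0.002 ] wz -0.082
untilt wx,wy [ 0.0006 -0.0041]
```

View pics/w4.png

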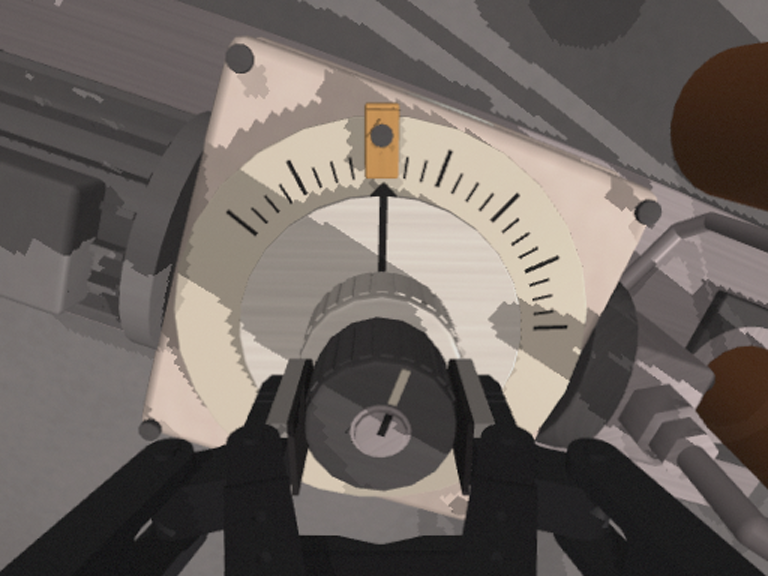

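Emit:
{"method": "servo_tool", "body": {"moves": [0,0,0,0,0,0,1,0,0,0,0,0,0,-1,0,0,0,0,0,0,-1,0,0,0,0,0,0,-1,0,0,0,0,0,0,-1,0,0,0,0,0,0,-1,0,0,0,0,0,0,-1,0,0,0,0,0,-0.01,-1,0,0,0,0,0,-0.02,-1,0,0,0,0,0,-0.02,-1]}}

```text
time_s: 12.68
eef_pos: [0.5287, 0.058, 0.2244]
tcp_rot: [-0.002, 0.952, 0.306, -0.003]
force: [0.1, 1.0, 0.4]
gripper_width: 0.0853
```

Emit:
{"method": "servo_tool", "body": {"moves": [0,0,0,0,0,-0.02,-1,0,0,0,0,0,-0.02,-1,0,0,0,0,0,-0.01,-1,0,0,0,0,0,0,-1,0,0,0,0,0,0,-1]}}

```text
time_s: 13.1
eef_pos: [0.5296, 0.0578, 0.2843]
tcp_rot: [-0.0, 0.952, 0.306, 0.001]
force: [-0.1, 0.8, -1.0]
gripper_width: 0.0853
```

```bash
python3 -c "
from h import *
go(.28,.704)
s=snapshot('wrist'); save('w5',s['image'],1.5)
import pickle; pickle.dump(s,open('w5.pkl','wb'))"
```

```text
t 13.10 pos [0.5296 0.0578 0.2843] yaw 0.623 tilt [0.0014 0.0005] w 0.0853 F [-0.1  0.8 -1. ] M [ 0.05 -0.02  0.01] j6 2.47
shift tool [0.0011 0.0008 0.0043] wz -0.081
```

View pics/w5.png

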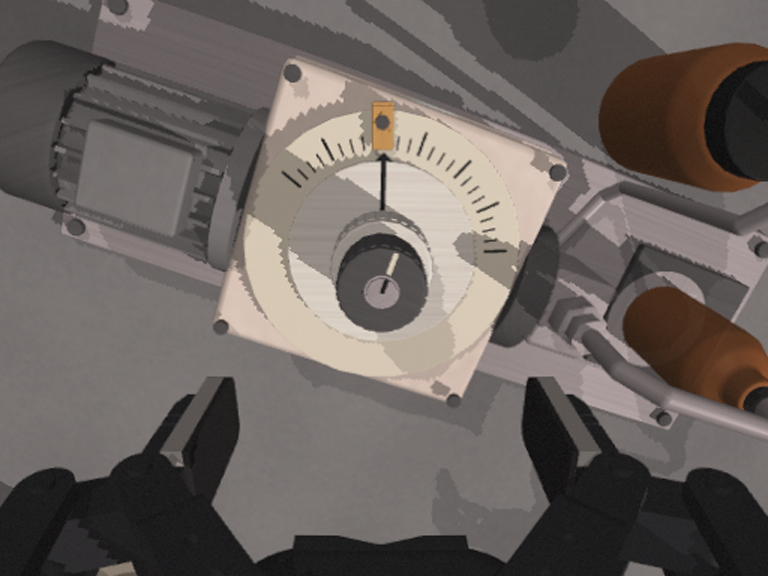

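```bash
python3 -c "
from h import *
print(job_done())"
```

```text
the job is handed in; nothing more can be done
None
```

I loosened the lock ring by about 0.89 rad, turned the drum by about 0.78 rad until its pointer met the rider, and retightened the ring to its stop. I then let go, lifted the gripper about 108 mm clear and handed the job in at about 13 s of robot time. No verdict came back, so the checks below are mine.

- **Pointer:** it measured about 0.34 rad, against 0.33 to 0.36 rad for the rider. That is about 1 mm off, within the 6 mm allowed. The last picture shows it in the middle of the rider.
- **Lock ring:** the white line lies in line with the black line on the stud, both at about 70° in the picture. The fingers slipped a few hundredths of a radian once the ring reached its stop.
- **Rider:** its angle measured 0.34 to 0.35 rad before and after the drum turn, so it did not move.
- **Bottle, beaker and jar:** the gripper stayed well clear of them and I saw no contact, but I did not measure them again at the end.

The axis position differed by 1 to 2 mm between estimates from the top and wrist cameras, which is within the stated calibration. No check failed.

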